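Free the strainer from the rack behind the cups

ROBOT

A 6-joint arm with a two-finger parallel gripper is mounted at the origin on the work surface. World frame = base frame: x ahead of the robot, y to its left, z up, the work surface at z = 0. Lengths are in mm, angles in degrees, forces in N, time in s.
With the tool pointing down it reaches from about 350 to 850 mm from the base axis. Payload 8.1 kg.
Tool frame: the origin (TCP) lies where the fingers leave the gripper's body, on its centre line; the fingertips stand 73 mm ahead of it and the grasp point (between the pads) lies 54 mm ahead of it; z points along the fingers, y is the line along which they close (so a half turn about z gives the same grasp; the last joint's range is limited). The gripper opens to 85 mm and grips with 20 to 120 N. Pads are 22 mm wide; open, the fingers measure 114 mm over their backs; the gripper's body (76 mm by 85 mm) begins 54 mm behind the grasp point. The pads swing forward as they close: fully open they stand 13 mm farther back than shut.
Start: joints at [66.612, 7.471, 85.268, -0, 87.261, -4.893], TCP at [190.313, 569.023, 303.892] pointing down, gripper open.
Joint ranges: [-169.43, 169.43], [-51.17, 129.36], [1.28, 143.12], [-76.62, 256.62], [0, 156.53], [-152.29, 152.29]. Speed limits (degrees/s): [136.94, 136.94, 159.86, 180, 180, 180].

INTERFACE

Orientations are given as [roll, pitch, yaw] about the fixed x, y, z axes, in that order (R = Rz(yaw) Ry(pitch) Rx(roll)).
In Python, from bench import sense, optics, r gives the robot as it stands.
- The arm moves only by the tool servo_tool, never from a script. Its argument "plan" is a list that holds one entry, the list of rows, each a list of 5 numbers: the shift along the world's x, y, z in m, then the turn about the world's z in degrees, then the finger opening in m, from 0 to 0.0854. A call has 1 to 10 rows; each row shifts and turns the commanded pose from where the row before left it; what a row does not reach is not made up. A row lasts 1/10 s, in which the tool goes at most 50 mm and 8.59 degrees, less where a joint would pass 70% of its speed; a pose out of reach is approached as far as the arm can. A call is refused whole if a number of a shift passes 0.05 or a number of a turn 8.59, either way. A call with a gripper value outside its range is refused whole. The fingers move at their own pace and stop on an object; "force" is the grip in N (left out, the last holds). Time passes only in rows, so rows that do not move let the fingers close. It gives the time, the measured TCP pose, the force, the opening and the grip force at its end, in the units of the state.
- sense(): the state, without advancing time (a new reading comes with each control period).
- optics.snapshot(name): name is "scene" or "side" or "wrist"; returns a dict with "frame" (400x640x3 uint8, blue, green, red), "fx", "fy", "cx", "cy" (pixels), "cam_to_world" (4x4, takes a point from camera to world coordinates). Camera axes: x right, y down, z forward; pixel columns grow to the right and rows downward; lengths in mm; the calibration is good to about 2 mm. A picture is of the moment at which its call begins. There is no depth.
- r.hand_in(): hands the job in; it is judged then, once.
The state is a dict: "time": time; "joint_pos": joint angles; "qd": joint speeds; "joint_efforts": joint torques, N m; "tool_pos": TCP position; "tcp_rot": TCP orientation; "ft_force": force on the tool from outside, world axes, zero at the start; "wrist_torque": the same for the moment, N m; "finger_gap": finger opening in mm; "grip_force": force on a finger pad.
Only numpy, scipy, OpenCV 4.12 (cv2) and the standard library are available. Lean on these libraries where they do the work, as an engineer would, in place of code of your own. Each camera call takes 0.05 s, during which the arm holds its last target. There are 200 camera calls.

TASK

The orange strainer is stuck upright in the narrow slot of the rack, hemmed in by the white cup, the blue cup and the amber jar: first clear all three onto the blue tray, standing upright, and leave them there while you pull the strainer out by its top rim and put it, rim up, in the yellow caddy. Then put both cups and the jar back upright, each in the middle of the same pad on which it stood at the start. Do not knock anything over, and leave the glass jug and the green lid where they are.

Things in the scene. Friction and masses are not known exactly. Their poses are not given: they have to be found in the camera images.
- white_cup: White handleless ceramic cup, 62 mm in diameter (56 mm at the foot, straight from 20 mm up), 100 mm tall, wall 4 mm, about 0.26 kg. Origin: centre of its underside; z up. Starts upright in the middle of one of the rack's three pads
- blue_cup: Blue handleless ceramic cup, 62 mm in diameter (56 mm at the foot, straight from 20 mm up), 100 mm tall, wall 4 mm, about 0.26 kg. Origin: centre of its underside; z up. Starts upright in the middle of one of the rack's three pads
- jar: Closed amber glass jar with a black cap: a cylinder 62 mm in diameter, 100 mm tall in all (glass up to 82 mm, then the cap, 58 mm in diameter), 0.2 to 0.42 kg. Origin: centre of its underside; z up. Starts upright in the middle of one of the rack's three pads
- strainer: Orange flat strainer with steel mesh, on edge in the rack's slot: plate 10 mm thick (x), 110 mm wide (y), 40 mm high, topped by a rim 14 mm thick, 110 mm wide, 18 mm high; 58 mm high in all, 0.09 kg. Origin: middle of its lower edge; z up. In the slot that edge is 3 mm above the work surface, so the rim (43 to 61 mm) stands clear above the block
- rack: Fixed white plate 200 x 210 mm (x, y), 3 mm thick. Grey block in its middle, 36 x 142 mm, top at 38 mm, with a slot 13 mm wide (x), 122 mm long (y), down to the plate. Three round black pads, 70 mm wide, top at 5 mm, centred at (x, y) = (-54, 60), (-54, -60), (54, 0) mm. Origin: on the work surface under the slot's middle; y along the slot, x away from the robot, z up
- tray: Fixed shallow blue tray, 270 x 230 mm (x, y), walls 4 mm thick and 14 mm high, inner floor 4 mm above the work surface; empty at the start, on the robot's left or right. Origin: centre of its underside; z up
- caddy: Fixed open yellow caddy, outside 38 x 140 mm (x, y), 36 mm high, walls 4 mm, inner floor 4 mm above the work surface; empty at the start, on the side opposite the tray. The strainer stands in it along its y, rim above the walls, and may lean on a wall. Origin: centre of its underside; z up
- jug: Bystander: glass measuring jug with a handle, 104 mm in diameter, 110 mm tall, beyond the rack. Origin: centre of its underside. Not to be disturbed
- lid: Bystander: flat round green silicone lid, 112 mm in diameter, 26 mm high with its knob, lying beyond the rack. Origin: centre of its underside. Not to be disturbed

How it is judged (in metres and radians):
On the way, in this order (a step that is already met when the one before it is completed fails the run):
1. both cups and the jar stand released on the tray while the strainer is still in its slot (x of white_cup in the frame of tray between -0.105 and 0.105 m and y of white_cup in the frame of tray between -0.085 and 0.085 m and z of each of white_cup, blue_cup, jar in the frame of tray below 0.012 m and angle between each of white_cup, blue_cup, jar's own z axis and vertical below 0.15 rad and contact force between the fingers and white_cup below 0.3 N and x of blue_cup in the frame of tray between -0.105 and 0.105 m and y of blue_cup in the frame of tray between -0.085 and 0.085 m and contact force between the fingers and blue_cup below 0.3 N and x of jar in the frame of tray between -0.105 and 0.105 m and y of jar in the frame of tray between -0.085 and 0.085 m and contact force between the fingers and jar below 0.3 N and horizontal distance between strainer and rack below 0.015 m and z of strainer in the frame of rack below 0.01 m), for 0.2 s.
2. the strainer is released in the caddy while both cups and the jar still stand on the tray (x of strainer in the frame of caddy between -0.015 and 0.015 m and y of strainer in the frame of caddy between -0.018 and 0.018 m and z of strainer in the frame of caddy below 0.014 m and angle between strainer's own z axis and vertical below 0.65 rad and contact force between the fingers and strainer below 0.3 N and x of white_cup in the frame of tray between -0.105 and 0.105 m and y of white_cup in the frame of tray between -0.085 and 0.085 m and z of each of white_cup, blue_cup, jar in the frame of tray below 0.012 m and angle between each of white_cup, blue_cup, jar's own z axis and vertical below 0.15 rad and contact force between the fingers and white_cup below 0.3 N and x of blue_cup in the frame of tray between -0.105 and 0.105 m and y of blue_cup in the frame of tray between -0.085 and 0.085 m and contact force between the fingers and blue_cup below 0.3 N and x of jar in the frame of tray between -0.105 and 0.105 m and y of jar in the frame of tray between -0.085 and 0.085 m and contact force between the fingers and jar below 0.3 N), for 0.2 s.
At the end, for the whole second after the job is handed in: The strainer is in the caddy, rim up (within 37 degrees of vertical), on its floor; each cup and the jar stand upright (within 6 degrees) within 15 mm of where it stood at the start; jug and lid within 30 mm of their starts; all released and at rest (x of strainer in the frame of caddy between -0.015 and 0.015 m and y of strainer in the frame of caddy between -0.018 and 0.018 m and z of strainer in the frame of caddy below 0.014 m and angle between strainer's own z axis and vertical below 0.65 rad and contact force between the fingers and strainer below 0.3 N and distance of each of white_cup, blue_cup, jar from where it was at the start of the episode below 0.015 m and angle between each of white_cup, blue_cup, jar's own z axis and vertical below 0.1 rad and linear speed of each of white_cup, blue_cup, jar, strainer below 0.02 m/s and distance of each of jug, lid from where it was at the start of the episode below 0.03 m); the robot touches nothing.
It fails at once if a cup or the jar is knocked over (angle between any of white_cup, blue_cup, jar's own z axis and vertical above 0.8 rad).
It fails at once if the jug or the lid is shifted by more than 30 mm (distance of any of jug, lid from where it was at the start of the episode above 0.03 m).
It also fails if it takes over 141 s, if anything falls off the work surface, if the arm or the gripper's body presses on something with over 40 N, if the wrist force passes 120 N, or if a joint passes its speed limit or range.

## Working session

There is one attempt and no reset: what is moved stays moved. The work goes in short steps, Python scripts to look and compute and a tool call to move; the robot and the scene stay as the last step left them, time stands still between calls to the robot, and variables do not carry over. Pictures are saved under pics/ and viewed, at most 14 in all, crops included, and the job is handed in when it is done.

Besides the shell and the picture viewer there is one more tool, called after "Request:" as name([rows], argument=value, ...), one row to a line, values as JSON. servo_tool: Moves the arm, as the interface text tells. Its arguments: {"type":"object","properties":{"plan":{"type":"array"},"force":{"type":"number"}},"required":["plan"]}

```bash
mkdir -p pics; ls
cat > h.py <<'E'
from bench import sense, optics, r
import cv2, numpy as np
def ray(s,u,v,z):
    T=np.array(s["cam_to_world"]);d=T[:3,:3]@[(u-s["cx"])/s["fx"],(v-s["cy"])/s["fy"],1]
    o=T[:3,3];return o+d*(z-o[2])/d[2]
def proj(s,p):
    T=np.linalg.inv(np.array(s["cam_to_world"]));q=T[:3,:3]@np.array(p)+T[:3,3]
    return s["fx"]*q[0]/q[2]+s["cx"],s["fy"]*q[1]/q[2]+s["cy"]
E
python3 - <<'E'
from h import *
import pickle
d={}
for n in("scene","side","wrist"):
    d[n]=s=optics.snapshot(n);cv2.imwrite(f"pics/{n}0.png",s["frame"]);print(n,np.round(s["cam_to_world"],2).tolist(),s["fx"])
pickle.dump(d,open("d0.pkl","wb"))
S=sense();print(S["tool_pos"],S["tcp_rot"],S["finger_gap"],S["time"])
E
```

```text
pics
scene [[0.89, 0.33, -0.33, 917.33], [0.47, -0.64, 0.61, -574.65], [-0.01, -0.7, -0.72, 721.66], [0.0, 0.0, 0.0, 1.0]] 410.728121470671
side [[-1.0, -0.04, 0.08, 511.25], [-0.09, 0.51, -0.85, 992.05], [-0.01, -0.86, -0.52, 653.61], [0.0, 0.0, 0.0, 1.0]] 430.60924722383356
wrist [[0.32, 0.91, 0.28, 119.71], [0.95, -0.3, -0.09, 593.69], [-0.0, 0.29, -0.96, 372.13], [0.0, 0.0, 0.0, 1.0]] 323.7901651604721
[190.1832866  568.72111626 303.06714744] [-1.79916923e+02 -6.78389488e-03  1.61503028e+02] 85.44078231765073 0.15
```

View pics/scene0.png

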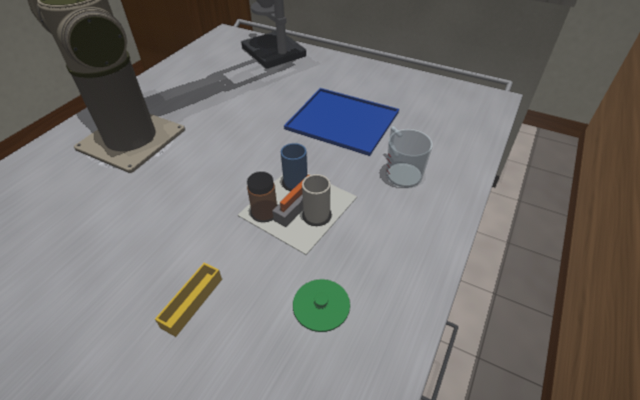

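View pics/side0.png

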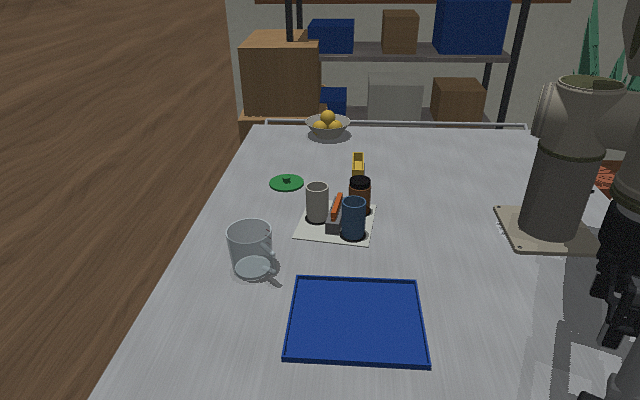

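The scene image shows the tray at (342,120), the caddy at (190,298), the rack around (300,210), the white cup at (316,200), blue cup at (294,167), jar at (262,195), jug at (408,158) and lid at (321,305). The side view agrees. Next I rectify it onto height planes.

```bash
cat >> h.py <<'E'
def warp(s,z,x0,x1,y0,y1,k):
    # top-down view at height z: column = (y1-y)*k, row=(x1-x)*k
    W,H=int((y1-y0)*k),int((x1-x0)*k)
    dst=np.float32([[0,0],[W,0],[W,H],[0,H]])
    src=np.float32([proj(s,(x,y,z)) for x,y in((x1,y1),(x1,y0),(x0,y0),(x0,y1))])
    return cv2.warpPerspective(s["frame"],cv2.getPerspectiveTransform(src,dst),(W,H),flags=cv2.INTER_CUBIC)
E
python3 - <<'E'
from h import *
import pickle
d=pickle.load(open("d0.pkl","rb"))
def rect(n,lo,hi,z):
    s=d[n];m=cv2.inRange(cv2.cvtColor(s["frame"],cv2.COLOR_BGR2HSV),lo,hi)
    c=max(cv2.findContours(m,0,1)[0],key=cv2.contourArea)[:,0]
    p=np.float32([ray(s,u,v,z)[:2] for u,v in c]);return cv2.minAreaRect(p)
for n in("scene","side"):
    print(n,"tray",rect(n,(105,170,60),(125,255,255),10))
    print(n,"lid",rect(n,(55,120,40),(80,255,255),5))
print("caddy",rect("scene",(18,120,60),(32,255,255),36))
s=d["scene"];p=ray(s,320,205,60);print(p)
x,y=p[:2];a=[]
for n in("scene","side"):
  for z in(105,3):
    w=warp(d[n],z,x-150,x+150,y-150,y+150,1.3);a.append(w)
o=np.vstack([np.hstack(a[:2]),np.hstack(a[2:])]);o=o[:, :]
print(x,y,o.shape);o=cv2.resize(o,(600,600));cv2.imwrite("pics/w0.png",o)
E
```

```text
scene tray ((501.23577880859375, 356.15301513671875), (259.65838623046875, 219.4751739501953), 1.2306731939315796)
scene lid ((724.7866821289062, -215.9739990234375), (107.35572052001953, 107.83488464355469), 27.471052169799805)
side tray ((498.38720703125, 357.09759521484375), (269.22015380859375, 239.56118774414062), 0.5684520602226257)
side lid ((727.2825927734375, -213.67762756347656), (106.80491638183594, 115.61811828613281), 3.8240816593170166)
caddy ((507.2935485839844, -330.9251403808594), (54.7403564453125, 145.85340881347656), 0.14287978410720825)
[625.86925935 -29.34242848  60.        ]
625.8692593540409 -29.342428481736874 (780, 780, 3)
```

View pics/w0.png

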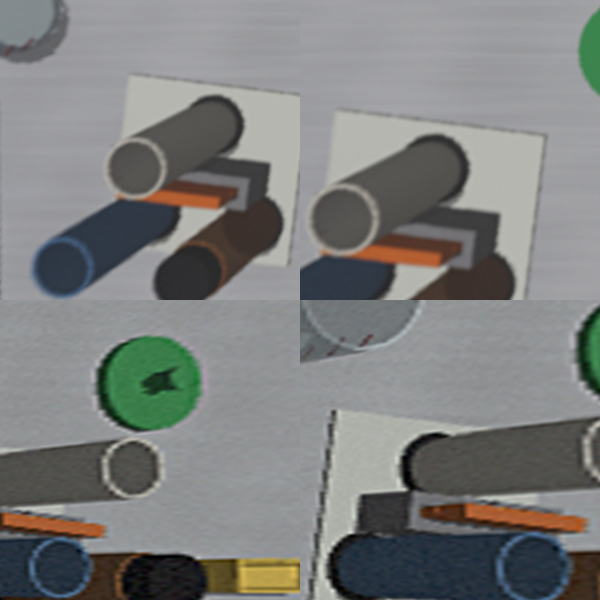

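The rectified view gives a consistent layout:

| Thing | Position (mm) |
|---|---|
| Rack centre | (555.5, -7.5), yaw about -6.7° |
| White cup | (609, -13) |
| Blue cup | (509, 59) |
| Jar | (495.5, -61) |
| Tray | (500, 357) |
| Caddy | about (499, -328) |

I'm heading above the blue cup first.

Request:
servo_tool([
  [[0.02, -0.032, 0, 0.75, 0.0854], [0.02, -0.032, 0, 0.75, 0.0854], [0.02, -0.032, 0, 0.75, 0.0854], [0.02, -0.032, 0, 0.75, 0.0854], [0.02, -0.032, 0, 0.75, 0.0854], [0.02, -0.032, 0, 0.75, 0.0854], [0.02, -0.032, 0, 0.75, 0.0854], [0.02, -0.032, 0, 0.75, 0.0854]],
], force=30)

```text
time: 0.95
tool_pos: [350.7, 311.6, 303.7]
tcp_rot: [-180.0, -0.0, 167.5]
ft_force: [-0.1, 0.6, 0.5]
finger_gap: 85.5
grip_force: 0.0
```

Request:
servo_tool([
  [[0.02, -0.032, 0, 0.75, 0.0854], [0.02, -0.032, 0, 0.75, 0.0854], [0.02, -0.032, 0, 0.75, 0.0854], [0.02, -0.032, 0, 0.75, 0.0854], [0.02, -0.032, 0, 0.75, 0.0854], [0.02, -0.032, 0, 0.75, 0.0854], [0.02, -0.032, 0, 0.75, 0.0854], [0.02, -0.032, 0, 0.75, 0.0854], [0, 0, 0, 0, 0.0854], [0, 0, 0, 0, 0.0854]],
])

```text
time: 1.95
tool_pos: [510.3, 56.3, 303.4]
tcp_rot: [180.0, -0.1, 173.4]
ft_force: [-0.2, 0.0, -0.5]
finger_gap: 85.4
grip_force: 0.0
```

Run:
```python
from h import *
s=optics.snapshot("wrist")
a=[warp(s,z,420,700,-120,120,1.2) for z in(105,4)]
o=np.hstack(a)
cv2.imwrite("pics/w1.png",o);print(o.shape)
```

```text
(336, 576, 3)
```

View pics/w1.png

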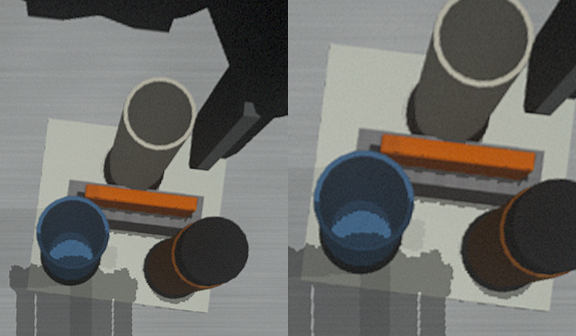

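Panel-1 rims: blue (73,231), white (159,112), jar cap (213,250). The fit refines to blue (508,60), jar (493,-59), white (607.5,-13), yaw -7.2°. Descending.

Request:
servo_tool([
  [[-0.002, 0.003, -0.02, -0.5, 0.0854], [0, 0, -0.035, 0, 0.0854], [0, 0, -0.035, 0, 0.0854], [0, 0, -0.035, 0, 0.0854], [0, 0, -0.03, 0, 0.0854], [0, 0, -0.02, 0, 0.0854], [0, 0, 0, 0, 0.0854]],
])

```text
time: 2.7
tool_pos: [505.3, 61.2, 125.5]
tcp_rot: [-180.0, -0.4, 173.1]
ft_force: [-1.2, 0.0, -0.1]
finger_gap: 85.6
grip_force: 0.0
```

Request:
servo_tool([
  [[0, 0, 0, 0, 0.05], [0, 0, 0, 0, 0.05], [0, 0, 0, 0, 0.05], [0, 0, 0, 0, 0.05], [0, 0, 0, 0, 0.05], [0, 0, 0, 0, 0.05], [0, 0, 0, 0, 0.05]],
], force=30)

```text
time: 3.4
tool_pos: [509.6, 60.2, 130.8]
tcp_rot: [179.9, 0.2, 173.0]
ft_force: [-1.1, 0.7, 6.6]
finger_gap: 62.5
grip_force: 32.9
```

Request:
servo_tool([
  [[0, 0, 0.015, 0, 0.05], [0, 0, 0.03, 0, 0.05], [0, 0, 0.03, 0, 0.05], [0, 0, 0.03, 0, 0.05], [0, 0, 0.025, 0, 0.05], [0, 0.01, 0, 0, 0.05], [0, 0.02, 0, 0, 0.05], [0, 0.02, 0, 0, 0.05]],
])

```text
time: 4.2
tool_pos: [507.7, 110.7, 258.2]
tcp_rot: [-180.0, -0.1, 172.9]
ft_force: [-0.5, 0.1, -2.6]
finger_gap: 62.3
grip_force: 34.0
```

Request:
servo_tool([
  [[-0.001, 0.03, 0, 0, 0.05], [-0.001, 0.03, 0, 0, 0.05], [-0.001, 0.03, 0, 0, 0.05], [-0.001, 0.03, 0, 0, 0.05], [-0.001, 0.03, 0, 0, 0.05], [-0.001, 0.03, 0, 0, 0.05], [-0.001, 0.03, 0, 0, 0.05], [-0.001, 0.025, 0, 0, 0.05], [0, 0.015, 0, 0, 0.05], [0, 0, 0, 0, 0.05]],
])

```text
time: 5.2
tool_pos: [499.3, 361.7, 257.8]
tcp_rot: [-180.0, -0.1, 173.1]
ft_force: [0.5, 0.6, -2.2]
finger_gap: 62.6
grip_force: 34.0
```

Request:
servo_tool([
  [[0, 0, -0.02, 0, 0.05], [0, 0, -0.03, 0, 0.05], [0, 0, -0.03, 0, 0.05], [0, 0, -0.025, 0, 0.05], [0, 0, -0.015, 0, 0.05], [0, 0, -0.006, 0, 0.05], [0, 0, -0.003, 0, 0.05], [0, 0, -0.001, 0, 0.05], [0, 0, 0, 0, 0.05]],
])

```text
time: 6.1
tool_pos: [501.1, 360.5, 130.3]
tcp_rot: [179.9, 0.1, 173.0]
ft_force: [0.1, 0.2, -2.1]
finger_gap: 62.7
grip_force: 34.0
```

Request:
servo_tool([
  [[0, 0, 0, 0, 0.0854], [0, 0, 0, 0, 0.0854], [0, 0, 0, 0, 0.0854], [0, 0, 0, 0, 0.0854], [0, 0, 0, 0, 0.0854], [0, 0, 0.02, 0, 0.0854], [0, 0, 0.04, 0, 0.0854], [0, 0, 0.04, 0, 0.0854], [0, 0, 0.04, 0, 0.0854], [0, 0, 0.02, 0, 0.0854]],
])

```text
time: 7.1
tool_pos: [501.4, 360.7, 293.8]
tcp_rot: [179.8, 0.3, 173.0]
ft_force: [1.0, 0.0, 0.8]
finger_gap: 85.5
grip_force: 0.0
```

Request:
servo_tool([
  [[0.005, -0.018, 0, 0, 0.0854], [0.012, -0.04, 0, 0, 0.0854], [0.012, -0.04, 0, 0, 0.0854], [0.012, -0.04, 0, 0, 0.0854], [0.012, -0.04, 0, 0, 0.0854], [0.012, -0.04, 0, 0, 0.0854], [0.012, -0.04, 0, 0, 0.0854], [0.012, -0.04, 0, 0, 0.0854], [0.012, -0.04, 0, 0, 0.0854], [0.006, -0.035, 0, 0, 0.0854]],
])

```text
time: 8.1
tool_pos: [607.0, -15.9, 287.2]
tcp_rot: [-180.0, -0.1, 172.9]
ft_force: [0.3, -0.7, -0.5]
finger_gap: 85.7
grip_force: 0.0
```

Request:
servo_tool([
  [[0, 0, 0, 0, 0.0854], [0, 0, -0.03, 0, 0.0854], [0, 0, -0.035, 0, 0.0854], [0, 0, -0.035, 0, 0.0854], [0, 0, -0.035, 0, 0.0854], [0, 0, -0.02, 0, 0.0854], [0, 0, -0.005, 0, 0.0854], [0, 0, 0, 0, 0.0854], [0, 0, 0, 0, 0.0854]],
])

```text
time: 9.0
tool_pos: [608.0, -13.0, 130.2]
tcp_rot: [180.0, 0.1, 173.0]
ft_force: [0.2, -0.5, 0.5]
finger_gap: 85.3
grip_force: 0.0
```

Request:
servo_tool([
  [[0, 0, 0, 0, 0.05], [0, 0, 0, 0, 0.05], [0, 0, 0, 0, 0.05], [0, 0, 0, 0, 0.05], [0, 0, 0, 0, 0.05], [0, 0, 0, 0, 0.05], [0, 0, 0, 0, 0.05], [0, 0, 0, 0, 0.05]],
])

```text
time: 9.8
tool_pos: [608.5, -13.3, 130.9]
tcp_rot: [-180.0, 0.2, 173.0]
ft_force: [-0.9, -0.7, 6.3]
finger_gap: 62.6
grip_force: 32.0
```

Request:
servo_tool([
  [[0, 0, 0.015, 0, 0.05], [0, 0, 0.03, 0, 0.05], [0, 0, 0.03, 0, 0.05], [0, 0, 0.03, 0, 0.05], [0, 0, 0.025, 0, 0.05], [-0.001, 0.013, 0, 0, 0.05], [-0.002, 0.03, 0, 0, 0.05], [-0.003, 0.04, 0, 0, 0.05], [-0.003, 0.04, 0, 0, 0.05]],
])

```text
time: 10.7
tool_pos: [597.1, 111.8, 257.2]
tcp_rot: [-180.0, -0.1, 172.9]
ft_force: [0.7, -0.4, -2.8]
finger_gap: 62.3
grip_force: 33.8
```

Request:
servo_tool([
  [[-0.003, 0.04, 0, 0, 0.05], [-0.003, 0.04, 0, 0, 0.05], [-0.003, 0.04, 0, 0, 0.05], [-0.003, 0.04, 0, 0, 0.05], [-0.003, 0.04, 0, 0, 0.05], [-0.003, 0.03, 0, 0, 0.05], [0, 0.015, 0, 0, 0.05], [0, 0.005, 0, 0, 0.05], [0, 0, 0, 0, 0.05]],
])

```text
time: 11.6
tool_pos: [579.8, 360.1, 257.8]
tcp_rot: [-179.9, -0.1, 173.0]
ft_force: [-0.4, 0.1, -2.9]
finger_gap: 62.4
grip_force: 33.9
```

Request:
servo_tool([
  [[0, 0, -0.02, 0, 0.05], [0, 0, -0.03, 0, 0.05], [0, 0, -0.03, 0, 0.05], [0, 0, -0.025, 0, 0.05], [0, 0, -0.015, 0, 0.05], [0, 0, -0.006, 0, 0.05], [0, 0, -0.003, 0, 0.05], [0, 0, -0.002, 0, 0.05], [0, 0, 0, 0, 0.05]],
])

```text
time: 12.5
tool_pos: [581.5, 360.3, 130.0]
tcp_rot: [179.9, 0.2, 173.0]
ft_force: [0.1, -1.1, -0.4]
finger_gap: 62.7
grip_force: 34.1
```

Request:
servo_tool([
  [[0, 0, 0, 0, 0.0854], [0, 0, 0, 0, 0.0854], [0, 0, 0, 0, 0.0854], [0, 0, 0, 0, 0.0854], [0, 0, 0, 0, 0.0854], [0, 0, 0.021, 0, 0.0854], [0, 0, 0.04, 0, 0.0854], [0, 0, 0.04, 0, 0.0854], [0, 0, 0.04, 0, 0.0854], [0, 0, 0.02, 0, 0.0854]],
])

```text
time: 13.5
tool_pos: [581.4, 360.6, 294.2]
tcp_rot: [179.8, 0.3, 173.0]
ft_force: [1.4, 1.0, 0.1]
finger_gap: 85.6
grip_force: 0.0
```

Request:
servo_tool([
  [[-0.007, -0.019, 0, 0, 0.0854], [-0.008, -0.04, 0, 0, 0.0854], [-0.008, -0.04, 0, 0, 0.0854], [-0.008, -0.04, 0, 0, 0.0854], [-0.008, -0.04, 0, 0, 0.0854], [-0.008, -0.04, 0, 0, 0.0854], [-0.008, -0.04, 0, 0, 0.0854], [-0.008, -0.04, 0, 0, 0.0854], [-0.008, -0.04, 0, 0, 0.0854]],
])

```text
time: 14.4
tool_pos: [508.7, 19.6, 289.1]
tcp_rot: [180.0, 0.0, 173.0]
ft_force: [0.7, -0.1, 0.2]
finger_gap: 85.7
grip_force: 0.0
```

Request:
servo_tool([
  [[-0.008, -0.04, 0, 0, 0.0854], [-0.008, -0.04, 0, 0, 0.0854], [0, 0, 0, 0, 0.0854], [0, 0, -0.03, 0, 0.0854], [0, 0, -0.035, 0, 0.0854], [0, 0, -0.035, 0, 0.0854], [0, 0, -0.035, 0, 0.0854], [0, 0, -0.02, 0, 0.0854], [0, 0, -0.009, 0, 0.0854], [0, 0, 0, 0, 0.0854]],
])

```text
time: 15.4
tool_pos: [492.6, -58.4, 123.8]
tcp_rot: [180.0, -0.1, 173.0]
ft_force: [-0.0, 0.2, 0.1]
finger_gap: 85.6
grip_force: 0.0
```

Request:
servo_tool([
  [[0, 0, 0, 0, 0.05], [0, 0, 0, 0, 0.05], [0, 0, 0, 0, 0.05], [0, 0, 0, 0, 0.05], [0, 0, 0, 0, 0.05], [0, 0, 0, 0, 0.05], [0, 0, 0, 0, 0.05], [0, 0, 0, 0, 0.05]],
], force=40)

```text
time: 16.2
tool_pos: [494.6, -59.3, 127.1]
tcp_rot: [-180.0, 0.2, 173.0]
ft_force: [-2.1, -0.4, 5.9]
finger_gap: 61.2
grip_force: 43.8
```

Request:
servo_tool([
  [[0, 0, 0.015, 0, 0.05], [0, 0, 0.03, 0, 0.05], [0, 0, 0.03, 0, 0.05], [0, 0, 0.03, 0, 0.05], [0, 0, 0.025, 0, 0.05], [-0.003, 0.019, 0, 0, 0.05], [-0.007, 0.04, 0, 0, 0.05], [-0.007, 0.04, 0, 0, 0.05], [-0.007, 0.04, 0, 0, 0.05], [-0.007, 0.04, 0, 0, 0.05]],
])

```text
time: 17.2
tool_pos: [461.9, 121.5, 255.6]
tcp_rot: [180.0, 0.1, 173.0]
ft_force: [0.4, 0.8, -3.8]
finger_gap: 60.5
grip_force: 45.0
```

Request:
servo_tool([
  [[-0.007, 0.04, 0, 0, 0.05], [-0.007, 0.04, 0, 0, 0.05], [-0.007, 0.04, 0, 0, 0.05], [-0.007, 0.04, 0, 0, 0.05], [-0.007, 0.04, 0, 0, 0.05], [-0.007, 0.025, 0, 0, 0.05], [0, 0.01, 0, 0, 0.05], [0, 0.005, 0, 0, 0.05], [0, 0, 0, 0, 0.05], [0, 0, 0, 0, 0.05]],
])

```text
time: 18.2
tool_pos: [420.8, 359.0, 255.0]
tcp_rot: [-180.0, 0.0, 172.9]
ft_force: [0.1, 1.0, -3.3]
finger_gap: 60.8
grip_force: 45.1
```

Request:
servo_tool([
  [[0, 0, -0.02, 0, 0.05], [0, 0, -0.03, 0, 0.05], [0, 0, -0.03, 0, 0.05], [0, 0, -0.025, 0, 0.05], [0, 0, -0.015, 0, 0.05], [0, 0, -0.006, 0, 0.05], [0, 0, -0.003, 0, 0.05], [0, 0, -0.002, 0, 0.05], [0, 0, 0, 0, 0.05]],
])

```text
time: 19.1
tool_pos: [421.5, 360.6, 126.2]
tcp_rot: [179.9, 0.1, 173.0]
ft_force: [-2.1, -1.4, 3.2]
finger_gap: 60.6
grip_force: 45.7
```

Request:
servo_tool([
  [[0, 0, 0, 0, 0.0854], [0, 0, 0, 0, 0.0854], [0, 0, 0, 0, 0.0854], [0, 0, 0, 0, 0.0854], [0, 0, 0, 0, 0.0854], [0, 0, 0.025, 0, 0.0854], [0, 0, 0.04, 0, 0.0854], [0, 0, 0.04, 0, 0.0854], [0, 0, 0.04, 0, 0.0854], [0, 0, 0.02, 0, 0.0854]],
])

```text
time: 20.1
tool_pos: [421.3, 360.8, 293.5]
tcp_rot: [179.8, 0.2, 173.0]
ft_force: [0.1, -0.3, -0.1]
finger_gap: 85.3
grip_force: 0.0
```

Request:
servo_tool([
  [[0.006, -0.018, 0, -8.2, 0.04], [0.014, -0.038, 0, -8.2, 0.04], [0.014, -0.038, 0, -8.2, 0.04], [0.014, -0.038, 0, -8.2, 0.04], [0.014, -0.038, 0, -8.2, 0.04], [0.014, -0.038, 0, -8.2, 0.04], [0.014, -0.038, 0, -8.2, 0.04], [0.014, -0.038, 0, -8.2, 0.04], [0.014, -0.038, 0, -8.2, 0.04], [0.014, -0.038, 0, -8.2, 0.04]],
])

```text
time: 21.1
tool_pos: [552.6, -1.7, 288.9]
tcp_rot: [180.0, -0.0, 90.7]
ft_force: [-0.7, 0.9, 0.0]
finger_gap: 40.1
grip_force: 0.0
```

Request:
servo_tool([
  [[0.002, -0.007, -0.02, -8.0, 0.04], [0, 0, -0.03, 0, 0.04], [0, 0, -0.01, 0, 0.04], [0, 0, 0, 0, 0.04], [0, 0, 0, 0, 0.04]],
])

```text
time: 21.6
tool_pos: [554.6, -6.6, 229.8]
tcp_rot: [180.0, -0.0, 83.1]
ft_force: [0.5, -0.1, 0.2]
finger_gap: 40.0
grip_force: 0.0
```

Run:
```python
from h import *
S=sense();print(S["tool_pos"],S["tcp_rot"])
s=optics.snapshot("wrist")
a=warp(s,61,470,640,-100,80,2)
t=optics.snapshot("side");b=cv2.resize(t["frame"][120:400,200:480],(340,340))
c=cv2.resize(warp(optics.snapshot("scene"),36,440,560,-420,-240,2),(360,240))
o=np.zeros((580,700,3),np.uint8);o[:340,:360]=a;o[:340,360:]=b;o[340:,:360]=c
cv2.imwrite("pics/w2.png",o)
# strainer orange mask at z=61
m=cv2.inRange(cv2.cvtColor(s["frame"],cv2.COLOR_BGR2HSV),(5,150,80),(17,255,255))
q=max(cv2.findContours(m,0,1)[0],key=cv2.contourArea)[:,0]
print(cv2.minAreaRect(np.float32([ray(s,u,v,61)[:2] for u,v in q])))
```

```text
[554.55134661  -6.6225837  229.78508097] [ 1.79967449e+02 -2.08880802e-03  8.30647009e+01]
((553.50146484375, -6.442939758300781), (109.5853500366211, 13.47458267211914), 83.14021301269531)
```

View pics/w2.png

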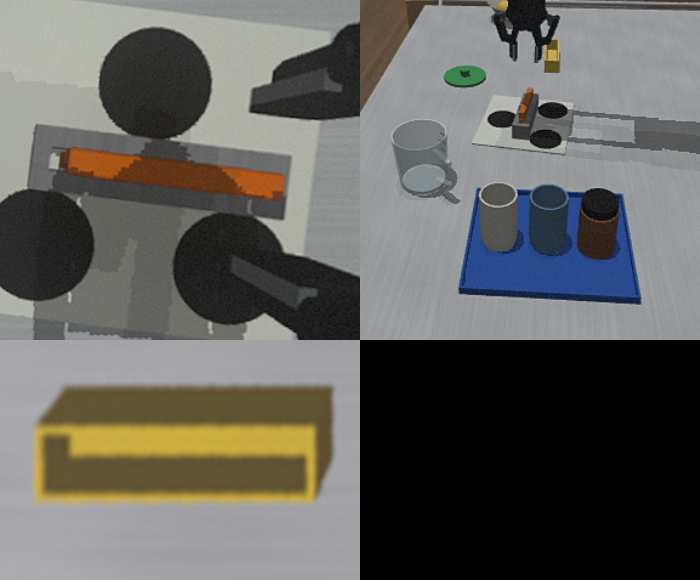

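All three stand upright on the tray. The strainer rim is centred at (553.5,-6.4), aligned with the tool, and the caddy rim (panel rows 423-502, cols 36-317) is centred at (498.5,-328) with yaw 0.

Request:
servo_tool([
  [[-0.001, 0, -0.02, 0, 0.04], [0, 0, -0.03, 0, 0.04], [0, 0, -0.03, 0, 0.04], [0, 0, -0.02, 0, 0.04], [0, 0, -0.01, 0, 0.04], [0, 0, -0.003, 0, 0.04], [0, 0, 0, 0, 0.04]],
])

```text
time: 22.45
tool_pos: [553.9, -7.0, 116.8]
tcp_rot: [179.9, 0.0, 83.0]
ft_force: [0.1, 0.2, -0.7]
finger_gap: 40.1
grip_force: 0.0
```

Request:
servo_tool([
  [[0, 0, 0, 0, 0.004], [0, 0, 0, 0, 0.004], [0, 0, 0, 0, 0.004], [0, 0, 0, 0, 0.004], [0, 0, 0, 0, 0.004], [0, 0, 0, 0, 0.004], [0, 0, 0, 0, 0.004], [0, 0, 0, 0, 0.004]],
], force=40)

```text
time: 23.25
tool_pos: [554.3, -7.1, 117.5]
tcp_rot: [179.9, -0.0, 83.0]
ft_force: [-1.2, 0.5, 6.8]
finger_gap: 12.4
grip_force: 39.9
```

Request:
servo_tool([
  [[0, 0, 0.005, 0, 0.004], [0, 0, 0.01, 0, 0.004], [0, 0, 0.015, 0, 0.004], [0, 0, 0.015, 0, 0.004], [0, 0, 0.02, 0, 0.004], [0, 0, 0.03, 0, 0.004], [0, 0, 0.025, 0, 0.004], [0, 0, 0, 0, 0.004]],
])

```text
time: 24.05
tool_pos: [555.7, -7.2, 242.1]
tcp_rot: [179.5, -0.0, 83.0]
ft_force: [1.2, -0.5, -0.8]
finger_gap: 13.2
grip_force: 39.3
```

Run:
```python
from h import *
s=optics.snapshot("scene");t=optics.snapshot("side")
o=np.hstack([cv2.resize(s["frame"][100:260,200:360],(390,390)),cv2.resize(t["frame"][100:260,260:420],(390,390))])
cv2.imwrite("pics/w3.png",o)
```

```text
(no output)
```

View pics/w3.png

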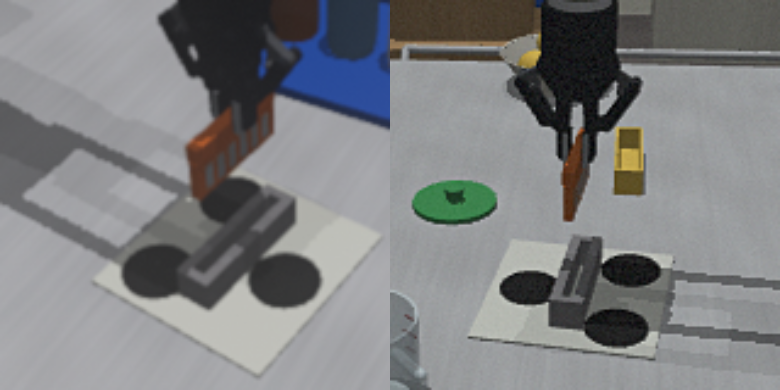

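The strainer is out and hangs upright. Moving to the caddy.

Request:
servo_tool([
  [[-0.005, -0.02, 0, 0.7, 0.004], [-0.007, -0.04, 0, 0.9, 0.004], [-0.007, -0.04, 0, 0.9, 0.004], [-0.007, -0.04, 0, 0.9, 0.004], [-0.007, -0.04, 0, 0.9, 0.004], [-0.007, -0.04, 0, 0.9, 0.004], [-0.007, -0.04, 0, 0.9, 0.004], [-0.006, -0.04, 0, 0.9, 0.004], [-0.002, -0.0215, 0, 0, 0.004], [0, 0, 0, 0, 0.004]],
])

```text
time: 25.15
tool_pos: [496.7, -330.9, 234.2]
tcp_rot: [-179.9, -0.0, 89.8]
ft_force: [-0.7, 0.4, -1.0]
finger_gap: 12.8
grip_force: 39.2
```

Request:
servo_tool([
  [[0, 0, -0.015, 0, 0.004], [0, 0, -0.025, 0, 0.004], [0, 0, -0.025, 0, 0.004], [0, 0, -0.01, 0, 0.004], [0, 0, 0, 0, 0.004], [0, 0, 0, 0, 0.004]],
])

```text
time: 25.75
tool_pos: [498.6, -327.9, 161.1]
tcp_rot: [-180.0, -0.0, 90.1]
ft_force: [1.0, 0.0, 0.0]
finger_gap: 13.3
grip_force: 39.2
```

Run:
```python
from h import *
S=sense();print(S["tool_pos"],S["tcp_rot"])
s=optics.snapshot("scene")
c=cv2.resize(warp(s,36,440,560,-420,-240,2),(390,260))
w=optics.snapshot("wrist")
d=cv2.resize(warp(w,36,440,560,-420,-240,2),(390,260))
print([np.round(proj(s,p)) for p in((498,-328,36),)])
e=cv2.resize(s["frame"][220:350,130:260],(390,520))
o=np.hstack([np.vstack([c,d]),e]);cv2.imwrite("pics/w4.png",o)
```

```text
[ 498.6317828  -327.86761524  161.14270824] [-1.79998023e+02 -6.36287339e-03  9.00561541e+01]
[array([187., 293.])]
```

View pics/w4.png

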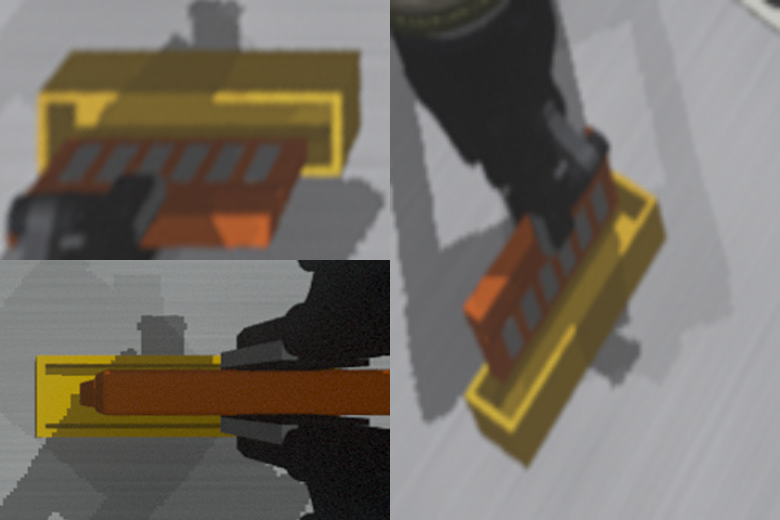

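The strainer hangs centred over the caddy, with edge rows 372-414 against caddy rows 357-437. Lowering and releasing.

Request:
servo_tool([
  [[-0.001, 0.001, -0.01, 0, 0.004], [0, 0, -0.015, 0, 0.004], [0, 0, -0.01, 0, 0.004], [0, 0, -0.005, 0, 0.004], [0, 0, -0.003, 0, 0.004], [0, 0, -0.001, 0, 0.004], [0, 0, 0, 0, 0.004], [0, 0, 0, 0, 0.004]],
])

```text
time: 26.65
tool_pos: [497.6, -327.4, 118.4]
tcp_rot: [180.0, -0.0, 90.0]
ft_force: [-5.7, 6.1, 14.4]
finger_gap: 13.1
grip_force: 41.5
```

Request:
servo_tool([
  [[0, 0, 0, 0, 0.03], [0, 0, 0, 0, 0.03], [0, 0, 0, 0, 0.03], [0, 0, 0, 0, 0.03], [0, 0, 0, 0, 0.03], [0, 0, 0, 0, 0.03]],
])

```text
time: 27.25
tool_pos: [497.3, -327.5, 116.8]
tcp_rot: [-180.0, -0.0, 90.0]
ft_force: [0.2, 0.0, 0.3]
finger_gap: 30.1
grip_force: 0.0
```

Request:
servo_tool([
  [[0, 0, 0.01, 0, 0.04], [0, 0, 0.02, 0, 0.04], [0, 0, 0.03, 0, 0.04], [0, 0, 0.03, 0, 0.0854], [0, 0, 0.04, 0, 0.0854], [0, 0, 0.04, 0, 0.0854], [0, 0, 0, 0, 0.0854]],
])

```text
time: 27.95
tool_pos: [499.6, -329.2, 295.8]
tcp_rot: [179.4, 0.4, 90.0]
ft_force: [0.3, -0.3, 0.3]
finger_gap: 85.2
grip_force: 0.0
```

Run:
```python
from h import *
S=sense();print(S["tool_pos"],S["tcp_rot"])
s=optics.snapshot("scene")
w=optics.snapshot("wrist")
d=cv2.resize(warp(w,36,440,560,-420,-240,2),(390,260))
e=cv2.resize(s["frame"][220:350,130:260],(390,390))
o=np.zeros((390,780,3),np.uint8);o[:260,:390]=d;o[:,390:]=e;cv2.imwrite("pics/w5.png",o)
```

```text
[ 499.55320532 -329.21082948  295.79258811] [179.43533319   0.44783626  90.00654846]
```

View pics/w5.png

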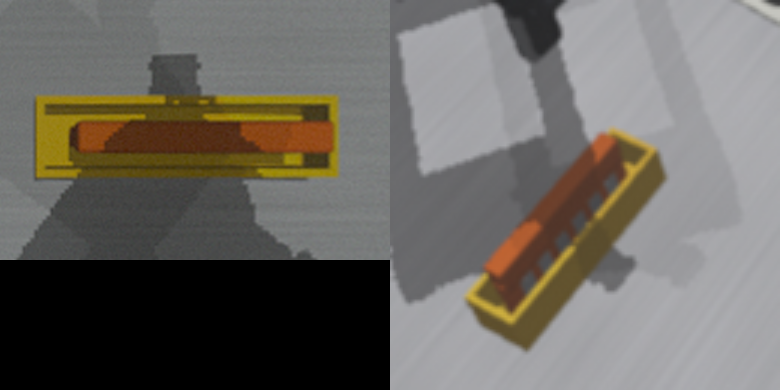

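The strainer stands in the caddy (orange rim at rows 120-152, walls 97-178), rim up. Returning the white cup.

Request:
servo_tool([
  [[0.003, 0.0175, 0, 0, 0.0854], [0.005, 0.04, 0, 8.3, 0.0854], [0.005, 0.04, 0, 8.3, 0.0854], [0.005, 0.04, 0, 8.3, 0.0854], [0.005, 0.04, 0, 8.3, 0.0854], [0.005, 0.04, 0, 8.3, 0.0854], [0.005, 0.04, 0, 8.3, 0.0854], [0.005, 0.04, 0, 8.3, 0.0854], [0.005, 0.04, 0, 8.3, 0.0854], [0.005, 0.04, 0, 8.3, 0.0854]],
])

```text
time: 29.05
tool_pos: [544.0, 52.6, 285.0]
tcp_rot: [-180.0, -0.2, 165.1]
ft_force: [1.0, -0.1, -0.7]
finger_gap: 85.5
grip_force: 0.0
```

Request:
servo_tool([
  [[0.005, 0.04, 0.002, 8.3, 0.0854], [0.005, 0.04, 0, 0, 0.0854], [0.005, 0.04, 0, 0, 0.0854], [0.005, 0.04, 0, 0, 0.0854], [0.005, 0.04, 0, 0, 0.0854], [0.005, 0.04, 0, 0, 0.0854], [0.005, 0.04, 0, 0, 0.0854], [0, 0.03, 0, 0, 0.0854], [0, 0, 0, 0, 0.0854], [0, 0, 0, 0, 0.0854]],
])

```text
time: 30.05
tool_pos: [578.7, 361.0, 286.7]
tcp_rot: [-179.9, -0.2, 173.1]
ft_force: [0.5, -0.2, 0.1]
finger_gap: 85.8
grip_force: 0.0
```

Request:
servo_tool([
  [[0, 0, -0.03, 0, 0.0854], [0, 0, -0.035, 0, 0.0854], [0, 0, -0.035, 0, 0.0854], [0, 0, -0.035, 0, 0.0854], [0, 0, -0.02, 0, 0.0854], [0, 0, -0.006, 0, 0.0854], [0, 0, 0, 0, 0.0854], [0, 0, 0, 0, 0.0854]],
], force=30)

```text
time: 30.85
tool_pos: [581.1, 360.0, 129.5]
tcp_rot: [179.9, 0.1, 173.0]
ft_force: [0.1, 0.1, 0.1]
finger_gap: 85.3
grip_force: 0.0
```

Request:
servo_tool([
  [[0, 0, 0, 0, 0.05], [0, 0, 0, 0, 0.05], [0, 0, 0, 0, 0.05], [0, 0, 0, 0, 0.05], [0, 0, 0, 0, 0.05], [0, 0, 0, 0, 0.05], [0, 0, 0, 0, 0.05], [0, 0, 0, 0, 0.05]],
])

```text
time: 31.65
tool_pos: [581.4, 360.3, 130.2]
tcp_rot: [179.9, 0.2, 173.0]
ft_force: [-0.9, -2.1, 7.7]
finger_gap: 62.5
grip_force: 32.2
```

Request:
servo_tool([
  [[0, 0, 0.015, 0, 0.05], [0, 0, 0.03, 0, 0.05], [0, 0, 0.03, 0, 0.05], [0, 0, 0.03, 0, 0.05], [0, 0, 0.026, 0, 0.05], [0.001, -0.013, 0, 0, 0.05], [0.002, -0.03, 0, 0, 0.05], [0.003, -0.04, 0, 0, 0.05], [0.003, -0.04, 0, 0, 0.05], [0.003, -0.04, 0, 0, 0.05]],
])

```text
time: 32.65
tool_pos: [591.4, 194.8, 257.3]
tcp_rot: [-179.9, -0.1, 173.0]
ft_force: [0.1, 0.1, -2.6]
finger_gap: 62.5
grip_force: 33.9
```

Request:
servo_tool([
  [[0.003, -0.04, 0, 0, 0.05], [0.003, -0.04, 0, 0, 0.05], [0.003, -0.04, 0, 0, 0.05], [0.003, -0.04, 0, 0, 0.05], [0.003, -0.03, 0, 0, 0.05], [0, -0.015, 0, 0, 0.05], [0, -0.005, 0, 0, 0.05], [0, 0, 0, 0, 0.05], [0, 0, 0, 0, 0.05]],
])

```text
time: 33.55
tool_pos: [607.1, -11.8, 258.6]
tcp_rot: [180.0, -0.0, 173.1]
ft_force: [-0.9, 1.4, -3.6]
finger_gap: 62.8
grip_force: 34.0
```

Request:
servo_tool([
  [[0, 0, -0.02, 0, 0.05], [0, 0, -0.03, 0, 0.05], [0, 0, -0.03, 0, 0.05], [0, 0, -0.025, 0, 0.05], [0, 0, -0.015, 0, 0.05], [0, 0, -0.006, 0, 0.05], [0, 0, -0.003, 0, 0.05], [0, 0, -0.001, 0, 0.05], [0, 0, 0, 0, 0.05]],
])

```text
time: 34.45
tool_pos: [608.6, -12.7, 131.1]
tcp_rot: [180.0, 0.2, 173.0]
ft_force: [-1.4, 1.2, 5.0]
finger_gap: 62.2
grip_force: 33.5
```

Request:
servo_tool([
  [[0, 0, 0, 0, 0.0854], [0, 0, 0, 0, 0.0854], [0, 0, 0, 0, 0.0854], [0, 0, 0, 0, 0.0854], [0, 0, 0, 0, 0.0854], [0, 0, 0.02, 0, 0.0854], [0, 0, 0.04, 0, 0.0854], [0, 0, 0.04, 0, 0.0854], [0, 0, 0.04, 0, 0.0854], [0, 0, 0.02, 0, 0.0854]],
])

```text
time: 35.45
tool_pos: [608.5, -13.1, 293.7]
tcp_rot: [180.0, 0.3, 173.0]
ft_force: [0.2, -0.2, 0.4]
finger_gap: 85.4
grip_force: 0.0
```

Request:
servo_tool([
  [[-0.005, 0.018, 0, 0, 0.0854], [-0.012, 0.04, 0, 0, 0.0854], [-0.012, 0.04, 0, 0, 0.0854], [-0.012, 0.04, 0, 0, 0.0854], [-0.012, 0.04, 0, 0, 0.0854], [-0.012, 0.04, 0, 0, 0.0854], [-0.012, 0.04, 0, 0, 0.0854], [-0.012, 0.04, 0, 0, 0.0854], [-0.012, 0.04, 0, 0, 0.0854], [-0.006, 0.035, 0, 0, 0.0854]],
])

```text
time: 36.45
tool_pos: [498.0, 362.3, 287.3]
tcp_rot: [-179.9, -0.1, 173.1]
ft_force: [1.5, -0.0, -0.2]
finger_gap: 85.2
grip_force: 0.0
```

Request:
servo_tool([
  [[0, 0, 0, 0, 0.0854], [0, 0, 0, 0, 0.0854], [0, 0, -0.03, 0, 0.0854], [0, 0, -0.035, 0, 0.0854], [0, 0, -0.035, 0, 0.0854], [0, 0, -0.035, 0, 0.0854], [0, 0, -0.02, 0, 0.0854], [0, 0, -0.006, 0, 0.0854], [0, 0, 0, 0, 0.0854], [0, 0, 0, 0, 0.0854]],
])

```text
time: 37.45
tool_pos: [501.2, 360.0, 129.3]
tcp_rot: [179.9, 0.1, 173.0]
ft_force: [-0.0, 0.2, 0.0]
finger_gap: 85.4
grip_force: 0.0
```

Request:
servo_tool([
  [[0, 0, 0, 0, 0.05], [0, 0, 0, 0, 0.05], [0, 0, 0, 0, 0.05], [0, 0, 0, 0, 0.05], [0, 0, 0, 0, 0.05], [0, 0, 0, 0, 0.05], [0, 0, 0, 0, 0.05], [0, 0, 0, 0, 0.05]],
])

```text
time: 38.25
tool_pos: [501.3, 360.4, 130.0]
tcp_rot: [179.9, 0.1, 173.0]
ft_force: [-1.1, -2.2, 7.1]
finger_gap: 62.7
grip_force: 32.1
```

Request:
servo_tool([
  [[0, 0, 0.015, 0, 0.05], [0, 0, 0.03, 0, 0.05], [0, 0, 0.03, 0, 0.05], [0, 0, 0.03, 0, 0.05], [0, 0, 0.026, 0, 0.05], [0, -0.015, 0, 0, 0.05], [0.001, -0.03, 0, 0, 0.05], [0.001, -0.03, 0, 0, 0.05], [0.001, -0.03, 0, 0, 0.05], [0.001, -0.03, 0, 0, 0.05]],
])

```text
time: 39.25
tool_pos: [503.4, 223.0, 257.7]
tcp_rot: [-179.9, -0.1, 173.0]
ft_force: [1.1, -0.3, -2.4]
finger_gap: 62.5
grip_force: 33.9
```

Request:
servo_tool([
  [[0.001, -0.03, 0, 0, 0.05], [0.001, -0.03, 0, 0, 0.05], [0.001, -0.03, 0, 0, 0.05], [0.001, -0.03, 0, 0, 0.05], [0, -0.03, 0, 0, 0.05], [0, -0.01, 0, 0, 0.05], [0, -0.005, 0, 0, 0.05], [0, 0, 0, 0, 0.05], [0, 0, 0, 0, 0.05]],
])

```text
time: 40.15
tool_pos: [508.1, 60.7, 258.7]
tcp_rot: [180.0, -0.0, 173.0]
ft_force: [0.7, -0.3, -3.3]
finger_gap: 62.4
grip_force: 34.1
```

Request:
servo_tool([
  [[0, 0, -0.02, 0, 0.05], [0, 0, -0.03, 0, 0.05], [0, 0, -0.03, 0, 0.05], [0, 0, -0.025, 0, 0.05], [0, 0, -0.015, 0, 0.05], [0, 0, -0.006, 0, 0.05], [0, 0, -0.003, 0, 0.05], [0, 0, -0.001, 0, 0.05], [0, 0, 0, 0, 0.05]],
])

```text
time: 41.05
tool_pos: [509.6, 60.2, 130.8]
tcp_rot: [180.0, 0.2, 173.0]
ft_force: [-0.8, -1.9, 2.1]
finger_gap: 62.6
grip_force: 33.7
```

Request:
servo_tool([
  [[0, 0, 0, 0, 0.0854], [0, 0, 0, 0, 0.0854], [0, 0, 0, 0, 0.0854], [0, 0, 0, 0, 0.0854], [0, 0, 0, 0, 0.0854], [0, 0, 0.02, 0, 0.0854], [0, 0, 0.04, 0, 0.0854], [0, 0, 0.04, 0, 0.0854], [0, 0, 0.04, 0, 0.0854], [0, 0, 0.02, 0, 0.0854]],
])

```text
time: 42.05
tool_pos: [509.5, 60.0, 293.3]
tcp_rot: [180.0, 0.3, 173.0]
ft_force: [0.9, 0.9, -0.2]
finger_gap: 85.7
grip_force: 0.0
```

Request:
servo_tool([
  [[-0.007, 0.015, 0, 0, 0.0854], [-0.009, 0.033, 0, 0, 0.0854], [-0.009, 0.033, 0, 0, 0.0854], [-0.009, 0.033, 0, 0, 0.0854], [-0.009, 0.033, 0, 0, 0.0854], [-0.009, 0.033, 0, 0, 0.0854], [-0.009, 0.033, 0, 0, 0.0854], [-0.009, 0.033, 0, 0, 0.0854], [-0.009, 0.033, 0, 0, 0.0854], [-0.009, 0.021, 0, 0, 0.0854]],
])

```text
time: 43.05
tool_pos: [419.5, 362.0, 288.7]
tcp_rot: [180.0, -0.0, 173.1]
ft_force: [0.6, -0.3, -0.1]
finger_gap: 85.2
grip_force: 0.0
```

Request:
servo_tool([
  [[0, 0, 0, 0, 0.0854], [0, 0, 0, 0, 0.0854], [0, 0, -0.03, 0, 0.0854], [0, 0, -0.035, 0, 0.0854], [0, 0, -0.035, 0, 0.0854], [0, 0, -0.035, 0, 0.0854], [0, 0, -0.02, 0, 0.0854], [0, 0, -0.01, 0, 0.0854], [0, 0, 0, 0, 0.0854], [0, 0, 0, 0, 0.0854]],
])

```text
time: 44.05
tool_pos: [421.2, 360.0, 125.1]
tcp_rot: [179.9, 0.1, 173.0]
ft_force: [-0.3, 0.2, -0.1]
finger_gap: 85.3
grip_force: 0.0
```

Request:
servo_tool([
  [[0, 0, 0, 0, 0.05], [0, 0, 0, 0, 0.05], [0, 0, 0, 0, 0.05], [0, 0, 0, 0, 0.05], [0, 0, 0, 0, 0.05], [0, 0, 0, 0, 0.05], [0, 0, 0, 0, 0.05], [0, 0, 0, 0, 0.05]],
], force=40)

```text
time: 44.85
tool_pos: [421.3, 360.8, 126.0]
tcp_rot: [179.9, 0.1, 173.0]
ft_force: [-1.0, 0.4, 6.0]
finger_gap: 60.7
grip_force: 43.5
```

Request:
servo_tool([
  [[0, 0, 0.015, 0, 0.05], [0, 0, 0.03, 0, 0.05], [0, 0, 0.03, 0, 0.05], [0, 0, 0.03, 0, 0.05], [0, 0, 0.026, 0, 0.05], [0.003, -0.019, 0.005, 0, 0.05], [0.007, -0.04, 0, 0, 0.05], [0.007, -0.04, 0, 0, 0.05], [0.007, -0.04, 0, 0, 0.05], [0.007, -0.04, 0, 0, 0.05]],
])

```text
time: 45.85
tool_pos: [451.1, 179.6, 261.0]
tcp_rot: [180.0, 0.0, 173.0]
ft_force: [1.1, -0.6, -3.1]
finger_gap: 60.6
grip_force: 45.0
```

Request:
servo_tool([
  [[0.007, -0.04, 0, 0, 0.05], [0.007, -0.04, 0, 0, 0.05], [0.007, -0.04, 0, 0, 0.05], [0.007, -0.04, 0, 0, 0.05], [0.007, -0.04, 0, 0, 0.05], [0.007, -0.025, 0, 0, 0.05], [0, -0.01, 0, 0, 0.05], [0, -0.005, 0, 0, 0.05], [0, 0, 0, 0, 0.05], [0, 0, 0, 0, 0.05]],
])

```text
time: 46.85
tool_pos: [493.1, -57.9, 260.0]
tcp_rot: [180.0, -0.0, 173.1]
ft_force: [-1.0, 0.4, -2.8]
finger_gap: 60.6
grip_force: 45.0
```

Request:
servo_tool([
  [[0, 0, -0.02, 0, 0.05], [0, 0, -0.03, 0, 0.05], [0, 0, -0.03, 0, 0.05], [0, 0, -0.03, 0, 0.05], [0, 0, -0.015, 0, 0.05], [0, 0, -0.006, 0, 0.05], [0, 0, -0.003, 0, 0.05], [0, 0, -0.001, 0, 0.05], [0, 0, 0, 0, 0.05]],
])

```text
time: 47.75
tool_pos: [494.6, -58.3, 127.0]
tcp_rot: [180.0, 0.2, 173.1]
ft_force: [-2.6, 1.8, 5.8]
finger_gap: 60.7
grip_force: 45.8
```

Request:
servo_tool([
  [[0, 0, 0, 0, 0.0854], [0, 0, 0, 0, 0.0854], [0, 0, 0, 0, 0.0854], [0, 0, 0, 0, 0.0854], [0, 0, 0, 0, 0.0854], [0, 0, 0.02, 0, 0.0854], [0, 0, 0.04, 0, 0.0854], [0, 0, 0.04, 0, 0.0854], [0, 0, 0.04, 0, 0.0854], [0, 0, 0.04, 0, 0.0854]],
])

```text
time: 48.75
tool_pos: [493.0, -59.0, 306.5]
tcp_rot: [180.0, -0.0, 173.0]
ft_force: [0.7, 0.3, 0.2]
finger_gap: 85.3
grip_force: 0.0
```

Request:
servo_tool([
  [[-0.005, 0.02, 0, 0, 0.0854], [-0.005, 0.04, 0, 0, 0.0854], [-0.005, 0.04, 0, 0, 0.0854], [-0.005, 0.04, 0, 0, 0.0854], [-0.005, 0.04, 0, 0, 0.0854], [-0.005, 0.04, 0, 0, 0.0854], [-0.005, 0.04, 0, 0, 0.0854], [0, 0.02, 0, 0, 0.0854], [0, 0, 0, 0, 0.0854], [0, 0, 0, 0, 0.0854]],
])

```text
time: 49.75
tool_pos: [458.2, 221.0, 304.6]
tcp_rot: [-180.0, -0.0, 173.1]
ft_force: [-0.4, -0.2, -0.4]
finger_gap: 85.3
grip_force: 0.0
```

Run:
```python
from h import *
import pickle
d=pickle.load(open("d0.pkl","rb"))
s=optics.snapshot("scene")
x,y,w,h=130,130,300,220
a=d["scene"]["frame"][y:y+h,x:x+w];b=s["frame"][y:y+h,x:x+w]
o=np.hstack([cv2.resize(a,(400,293)),cv2.resize(b,(400,293))]);cv2.imwrite("pics/w6.png",o)
t=optics.snapshot("side")
for n,k in(("scene",s),("side",t)):
  df=cv2.absdiff(k["frame"],d[n]["frame"]).max(2);print(n,(df[150:245,235:360]>60).sum())
```

```text
scene 193
side 210
```

View pics/w6.png

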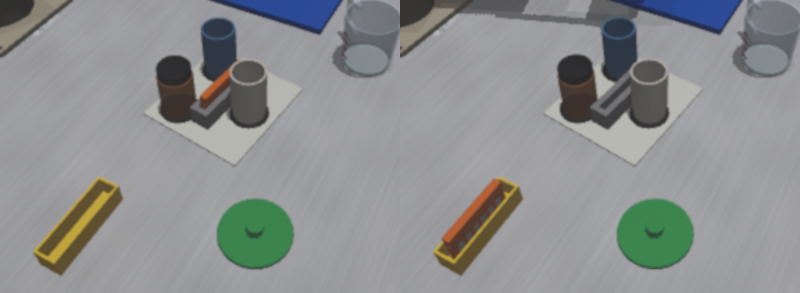

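The before and after views match: cups and jar are at the same pixels, offset by the 400 px panel. The strainer is in the caddy, and the lid and jug haven't moved. Handing in.

```bash
python3 -c "
from h import *
print(r.hand_in())"
```

```text
the job is handed in; nothing more can be done
None
```

The job is handed in at about 50 s (the judge returned no verdict): the strainer stands rim up in the caddy, both cups and the jar are back upright on their starting pads, and the final picture shows the jug and lid unmoved.

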